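# Load the round parts into the marking rack and lock them with the keeper bar

### The arm

A 6-joint arm with a two-finger parallel gripper is mounted at the origin on a cart in front of the work surface, level with it; the furniture and walls round the work are solid. World frame = base frame: x ahead of the robot, y to its left, z up, the work surface at z = 0. Lengths are in m, angles in degrees, forces in N, time in s.
With the tool pointing down it reaches from about 0.325 to 0.85 m from the base axis. Payload 15.5 kg.
Tool frame: the origin (TCP) lies midway between the tips of the shut fingers; the grasp point (between the pads) lies 19 mm behind it; y points along the fingers, x is the direction in which the jaws open and shut, and the axes are right-handed (so a half turn about y gives the same grasp; the last joint's range is limited). The gripper opens to 91 mm and grips with 3 to 60 N. Pads are 32 mm wide; open, the fingers measure 118 mm over their backs; the gripper's body (76 mm by 178 mm) begins 60 mm behind the grasp point.
Start: joints at [65.346, 28.281, 77.091, -0, 74.628, -5.472], TCP at [0.205, 0.59, 0.214] pointing down, gripper open.
Joint ranges: [-166.48, 166.48], [-47.26, 123.95], [12.59, 153.08], [-70.14, 250.14], [6.76, 159.57], [-176.63, 176.63]. Speed limits (degrees/s): [108.29, 108.29, 147.25, 172.46, 172.46, 172.46].

### API

Orientations are given as a 3x3 rotation matrix whose columns are the frame's x, y, z axes.
In Python, from bench import ctrl gives the robot as it stands. The module is installed in compiled form; this text tells all that it offers. Calls block until the motion is done:
- ctrl.goto(position, orientation): joint-space move of the TCP to a pose.
- ctrl.move_l(position, vel=0.15, ori=None, contact_N=None): straight line of the TCP; ori=None keeps the orientation; vel is the mean speed in m/s. With contact_N (N) it stops when the force on the tool has changed by that much, and returns True; else False.
- ctrl.movej(angles): joint-space move.
- ctrl.command_gripper(opening): opening from 0.0 (shut) to 1.0 (fully open); the grip force is fixed at half the most; returns when the fingers have stopped.
- ctrl.sleep(seconds).
- ctrl.ik(position, orientation): joint angles nearest the present ones, or None.
- ctrl.read_camera(name): name is "scene" or "side" or "wrist"; returns the picture (384x512x3 uint8, blue, green, red); there is no depth.
- ctrl.camera_params(name): a dict with "fx", "fy", "cx", "cy" (pixels), "pose" (4x4, takes a point from camera to world coordinates); the wrist camera has in their place "T_tool_cam" (4x4, takes a point from camera to tool coordinates, whose origin is the TCP and whose axes are the tool frame's). Camera axes: x right, y up, looking along -z (the intrinsics and any distortion apply to the point x, -y, -z); pixel columns grow to the right and rows downward; lengths in m; the calibration is good to about 2 mm. A picture is of the moment at which its call begins: read the wrist's pose just before it. camera_params takes no time and is no camera call.
A pose or a line that the arm cannot do raises ctrl.MotionError and nothing moves.
- ctrl.sign_off(): hands the job in, once; it reports no verdict.
Readings, each from a call of its own:
- ctrl.current_t(): time.
- ctrl.current_q(): joint angles.
- ctrl.current_dq(): joint speeds.
- ctrl.current_effort(): joint torques, N m.
- ctrl.current_tool_pos(): TCP position.
- ctrl.current_eef_rot(): TCP orientation.
- ctrl.current_contact_force(): force on the tool from outside, world axes, zero at the start.
- ctrl.current_wrist_torque(): the same for the moment, N m.
- ctrl.current_grip_width(): opening from 0.0 (shut) to 1.0 (fully open).
Only numpy, scipy, OpenCV 4.12 (cv2) and the standard library are available. Lean on these libraries where they do the work, as an engineer would, in place of code of your own. Each camera call takes 0.05 s, during which the arm holds its last target.

### The job

Load the marking rack: put the three round parts (flange, knob and bush) each flat, same side up as it lies, into the nest whose round pocket matches its size, largest part in the widest pocket and smallest in the narrowest. Only when all three are in, lay the keeper bar across the top of them, grip tab up, with its ends down in the forks of the two rack posts and the bar centred. Leave the rectangular block and the tag plate where they lie, and let go of everything.

Things in the scene. Friction and masses are not known exactly. Their poses are not given: they have to be found in the camera images.
- rack: Fixed aluminium rack lying on the worktop: base plate 86 (x) x 290 (y) x 6 mm high, carrying three nests in a row along its y axis, 83 mm apart (at its y = -83, 0, +83). At y = -134 and y = +134 stands a post, 54 mm (x) x 12 mm (y), whose flat ledge is 38 mm above the worktop; on the ledge two fork prongs rise 15 mm further, to 53 mm, with a gap of 32 mm (x) between them, centred on x = 0, in which the bar comes to rest. Origin: centre of the underside of the plate; z up.
- nest_small: Fixed grey plastic square nest, 82 x 82 x 11 mm, on the rack plate, with a round pocket 36 mm wide and 8 mm deep (dark floor pad, rim bevelled 2 mm): the narrowest pocket, for the bush. Origin: centre of the nest's underside, which is 6 mm above the worktop; the pocket floor is 3 mm above the origin, the top 11 mm; axes as the rack's. The nests are in any order along the rack.
- nest_medium: The same nest with a round pocket 52 mm wide and 8 mm deep, for the knob. Origin and axes as nest_small.
- nest_large: The same nest with a round pocket 72 mm wide and 8 mm deep, for the flange. Origin and axes as nest_small.
- flange: Loose white round flange lying flat, hub up: disc 62 mm across and 11 mm thick, with a hub 36 mm across on top that reaches to 21 mm; 0.06 kg. Can be gripped across its hub. Origin: centre of its underside, z up.
- knob: Loose black round knob standing on its flat base, 40 mm across, 26 mm tall, with a small pale insert in its top; 0.03 kg. Origin: centre of its underside, z up.
- bush: Loose cream-coloured round bush (short tube) standing on end, 24 mm across, 25 mm tall; 0.06 kg. Origin: centre of its underside, z up.
- keeper_bar: Loose steel bar lying at first on the black mouse mat (4 mm above the worktop), 14 mm wide (x) x 290 mm long (y) x 8 mm thick, with a black upright grip tab at its middle, 12 mm wide (x) x 32 mm long (y), whose top is 34 mm above the bar's underside; 0.18 kg. Origin: centre of the bar's underside, z up. Either way round is right.
- block: Loose white rectangular block, 30 x 45 x 20 mm: not to be moved. Origin: centre of its underside.
- tag: Loose flat rectangular tag plate, white with a dark face, 25 x 60 x 9 mm: not to be moved. Origin: centre of its underside.

How it is judged:
By the outcome, as a careful person would: the job done as asked, in the order asked, and still so for the second after the job is handed in, with the robot touching nothing.
It also fails if it takes over 93 s, if anything falls off the work surface, if the arm or the gripper's body presses on something with over 40 N, if the wrist force passes 120 N, or if a joint passes its speed limit or range.

## Working session

There is one attempt and no reset: what is moved stays moved. The work goes in short steps, each a Python script; the robot and the scene stay as the last script left them, time stands still between calls to the robot, and variables do not carry over. Pictures are saved under pics/ and viewed, and the job is handed in when it is done.

```bash
mkdir -p pics
python3 - <<'E'
from bench import ctrl
import cv2,numpy as np
np.set_printoptions(precision=4,suppress=True)
print(ctrl.current_t(),ctrl.current_tool_pos());print(ctrl.current_eef_rot())
for n in ["scene","side","wrist"]:
    p=ctrl.camera_params(n);print(n,p)
    cv2.imwrite(f"pics/{n}0.png",ctrl.read_camera(n))
print(ctrl.current_t())
E
```

```text
0.0 [0.2052 0.5899 0.2133]
[[ 0.3286 -0.0006 -0.9445]
 [ 0.9445 -0.0012  0.3286]
 [-0.0013 -1.      0.0002]]
scene {'fx': 378.61047383230823, 'fy': 378.61047383230823, 'cx': 247.12778235567245, 'cy': 193.5527463362558, 'pose': array([[-0.4914,  0.5566, -0.6699, -0.0254],
       [-0.8709, -0.3141,  0.3779,  0.392 ],
       [-0.    ,  0.7691,  0.6391,  0.5764],
       [ 0.    ,  0.    ,  0.    ,  1.    ]])}
side {'fx': 468.3260361436396, 'fy': 468.3260361436396, 'cx': 259.98878951026666, 'cy': 182.82139370652055, 'pose': array([[ 0.9848,  0.1016, -0.1406,  0.41  ],
       [-0.1725,  0.489 , -0.8551, -0.6885],
       [-0.0181,  0.8664,  0.4991,  0.4932],
       [ 0.    ,  0.    ,  0.    ,  1.    ]])}
wrist {'fx': 272.7334263776807, 'fy': 272.7334263776807, 'cx': 258.8130772079093, 'cy': 190.982132361879, 'T_tool_cam': array([[ 1.    ,  0.0004, -0.0002, -0.0007],
       [-0.0003,  0.2941, -0.9558, -0.172 ],
       [-0.0003,  0.9558,  0.2941,  0.0832],
       [ 0.    ,  0.    ,  0.    ,  1.    ]])}
0.15
```

View pics/scene0.png

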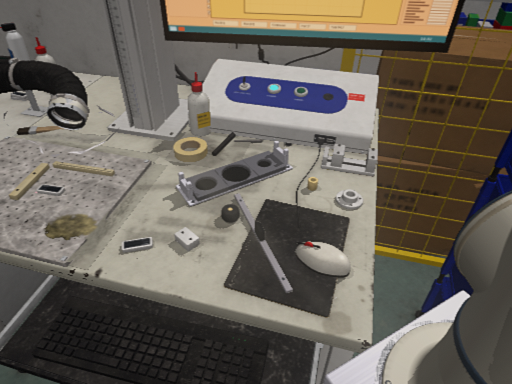

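View pics/side0.png

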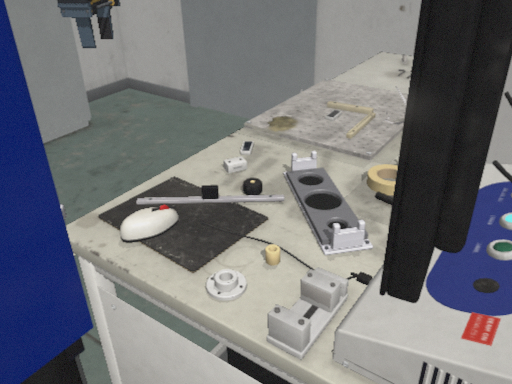

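View pics/wrist0.png

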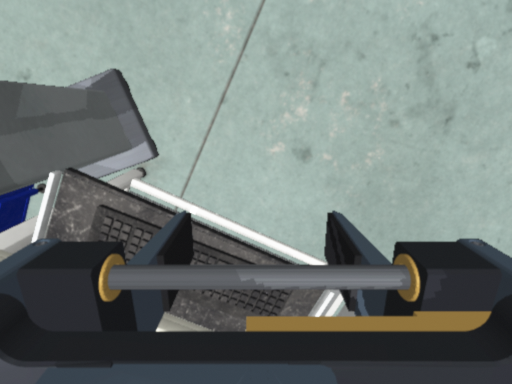

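Scene view: the rack is at about (235,175), knob (230,213), bush (313,184), flange (348,199), and the bar runs from (240,200) to (288,290) with the mouse at (325,258). The side view shows the same items. Next I'll enlarge both.

```bash
cat > h.py <<'E'
from bench import ctrl
import cv2,numpy as np
np.set_printoptions(precision=4,suppress=True)
def crop(src,dst,x0,y0,x1,y1,s):
    im=cv2.imread(src)[y0:y1,x0:x1]
    im=cv2.resize(im,None,fx=s,fy=s,interpolation=cv2.INTER_CUBIC)
    for x in range((x0+9)//10*10,x1,10):
        cv2.line(im,(int((x-x0+.5)*s),0),(int((x-x0+.5)*s),4 if x%50 else 10),(0,0,255),1)
        if x%20==0: cv2.putText(im,str(x),(int((x-x0+.5)*s)-10,18),0,.35,(0,0,255),1)
    for y in range((y0+9)//10*10,y1,10):
        cv2.line(im,(0,int((y-y0+.5)*s)),(5,int((y-y0+.5)*s)),(0,0,255),1)
        if y%20==0: cv2.putText(im,str(y),(7,int((y-y0+.5)*s)+4),0,.35,(0,0,255),1)
    cv2.imwrite(dst,im)
def campose(n,tp=None,R=None):
    p=ctrl.camera_params(n)
    if n=="wrist":
        T=np.eye(4);T[:3,:3]=R;T[:3,3]=tp
        return p,T@p["T_tool_cam"]
    return p,p["pose"]
def pt(n,u,v,z,tp=None,R=None):
    p,T=campose(n,tp,R)
    d=T[:3,:3]@np.array([(u-p["cx"])/p["fx"],-(v-p["cy"])/p["fy"],-1.])
    o=T[:3,3]
    return o+d*(z-o[2])/d[2]
def proj(n,P,tp=None,R=None):
    p,T=campose(n,tp,R)
    c=np.linalg.inv(T)@np.append(P,1)
    return np.array([p["cx"]+p["fx"]*c[0]/-c[2],p["cy"]-p["fy"]*c[1]/-c[2]])
E
python3 - <<'E'
from h import *
crop("pics/scene0.png","pics/s1.png",165,130,365,280,4)
crop("pics/side0.png","pics/d1.png",270,130,400,260,4)
crop("pics/side0.png","pics/d2.png",95,130,295,280,4)
crop("pics/side0.png","pics/d3.png",195,220,365,347,4)
E
```

```text
(no output)
```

View pics/s1.png

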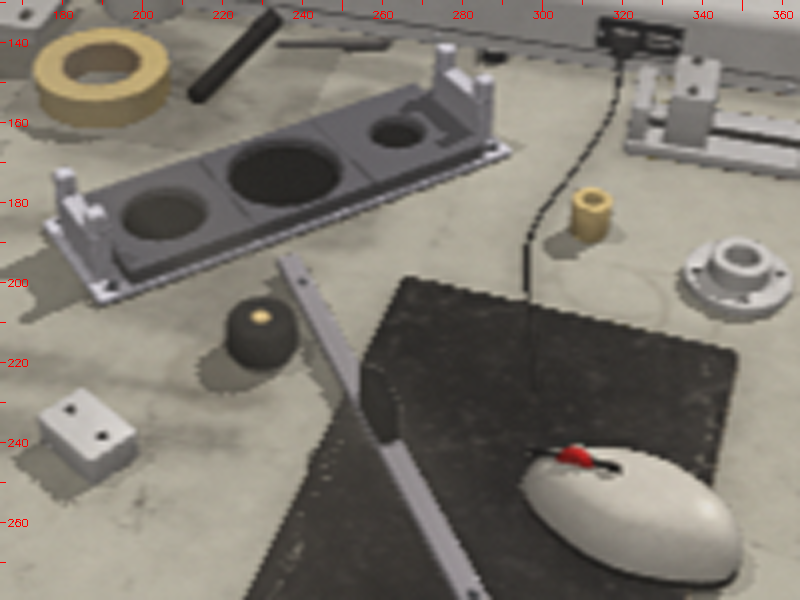

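View pics/d1.png

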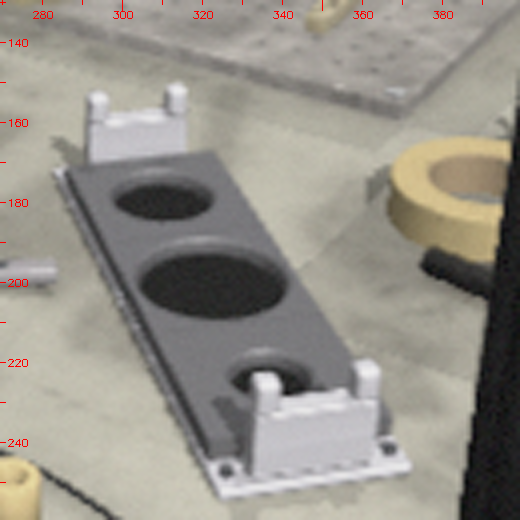

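View pics/d2.png

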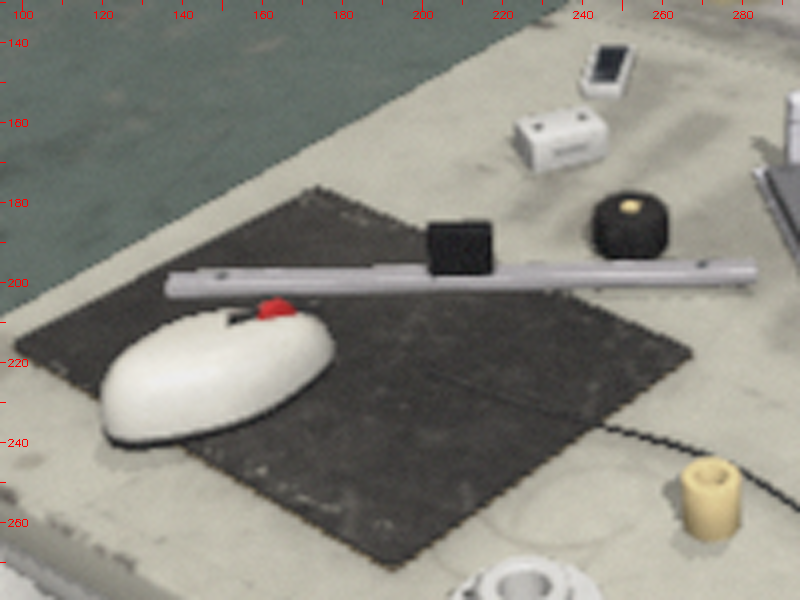

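View pics/d3.png

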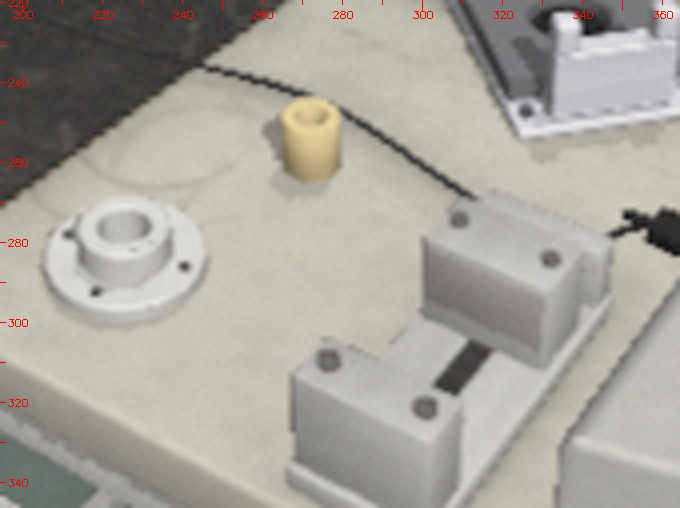

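Scene crop: the pocket rims are centred at about (205,183), (235,173) and (263.5,162.5), which makes them medium, large and small. Bush top is (312.5,179), hub top (349.5,193.5) and knob insert (229.5,208.5). Matching side pixels: (310,179), (322,200.5), bush (272,248.5), hub (225,276.5), knob (252,181).

Run:
```python
from h import *
crop("pics/scene0.png","pics/s2.png",215,180,315,300,5)
D={"med":((204.8,183),(310,178.5),.017),"large":((235.3,172.8),(322,200.5),.017),"small":((263.3,162.5),(337,224),.017),
"bush":((312.4,179.3),(272,248),.025),"hub":((349.3,193.7),(225,276.3),.021),"knob":((229.5,208.8),(252,181),.026)}
for k,(a,b,z) in D.items():
    print(k,pt("scene",*a,z),pt("side",*b,z))
for e in [(175,186),(190.5,205.5),(291.5,166.5)]: print("plate sc",pt("scene",*e,.006))
for e in [(283,172),(325,253),(371,246.5)]: print("plate sd",pt("side",*e,.006))
```

```text
med [0.6451 0.13   0.017 ] [0.6483 0.1238 0.017 ]
large [0.6453 0.0472 0.017 ] [0.6481 0.0368 0.017 ]
small [ 0.6491 -0.0361  0.017 ] [ 0.6518 -0.0432  0.017 ]
bush [ 0.5223 -0.0959  0.025 ] [ 0.5245 -0.0977  0.025 ]
hub [ 0.4411 -0.1403  0.021 ] [ 0.4429 -0.1462  0.021 ]
knob [0.5252 0.1253 0.026 ] [0.5271 0.1223 0.026 ]
plate sc [0.6829 0.1924 0.006 ]
plate sc [0.5987 0.1876 0.006 ]
plate sc [ 0.6113 -0.0986  0.006 ]
plate sd [0.6042 0.1822 0.006 ]
plate sd [ 0.6122 -0.1038  0.006 ]
plate sd [ 0.6925 -0.1022  0.006 ]
```

View pics/s2.png

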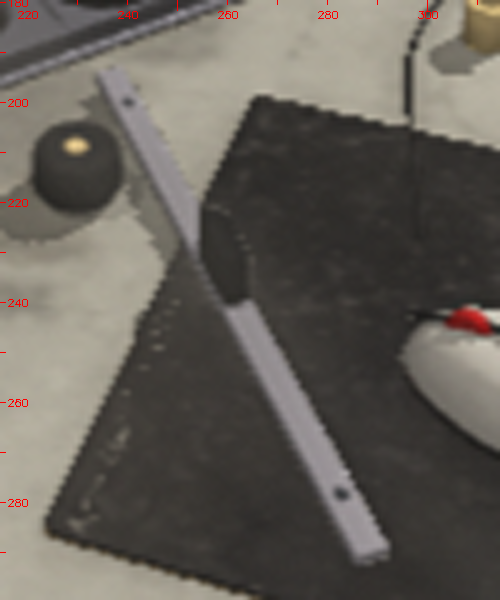

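Run:
```python
from h import *
a=[pt("scene",237,194.5,.012),pt("scene",286.5,290,.012)]; b=[pt("side",283,196,.012),pt("side",136.5,199,.012)]
for e in (a,b):
    d=e[0]-e[1];print("bar",e,(e[0]+e[1])/2,np.linalg.norm(d),np.degrees(np.arctan2(d[1],d[0])))
print("box base",pt("scene",240,136,0),pt("scene",320,146,0),"fixture",pt("scene",323,167,0))
print("tape",pt("scene",190,163,0)," column base",pt("scene",175,150,0))
for u,v in [(500,345)]: print("box side", pt("side",340,345,0.08))
print("block",pt("scene",186,235,.02),"tag",pt("scene",137,243,.009))
# ik feasibility
def R(yaw): 
    c,s=np.cos(np.radians(yaw)),np.sin(np.radians(yaw))
    x=np.array([c,s,0]);y=np.array([0,0,-1.]);return np.column_stack([x,y,np.cross(x,y)])
for p,y in [((.55,0,.3),90),((.646,.127,.02),90),((.65,-.04,.02),90),((.442,-.143,.02),90),((.65,.04,.05),0),((.65,.04,.05),180)]:
    print(p,y,ctrl.ik(p,R(y)), R(y)[:,2])
```

```text
bar [array([0.5747, 0.0805, 0.012 ]), array([0.297 , 0.1295, 0.012 ])] [0.4359 0.105  0.012 ] 0.28203087919152703 -9.997724147447974
bar [array([0.5808, 0.0757, 0.012 ]), array([0.2975, 0.1225, 0.012 ])] [0.4391 0.0991 0.012 ] 0.28715635231044984 -9.385222098024101
box base [ 0.8176 -0.0597  0.    ] [ 0.6601 -0.2295  0.    ] fixture [ 0.5759 -0.1738  0.    ]
tape [0.7627 0.1205 0.    ]  column base [0.8408 0.1323 0.    ]
box side [ 0.551  -0.3505  0.08  ]
block [0.504  0.2359 0.02  ] tag [0.5424 0.3279 0.009 ]
(0.55, 0, 0.3) 90 [ -6.221   17.8853  80.3739  -0.      81.7408 -96.221 ] [-1.  0.  0.]
(0.646, 0.127, 0.02) 90 [  5.9283  43.3398  81.8755  -0.      54.7846 -84.0717] [-1.  0.  0.]
(0.65, -0.04, 0.02) 90 [ -8.7725  42.9164  83.0067  -0.      54.0769 -98.7725] [-1.  0.  0.]
(0.442, -0.143, 0.02) 90 [ -25.299    33.6804  110.4409   -0.       35.8787 -115.299 ] [-1.  0.  0.]
(0.65, 0.04, 0.05) 0 [-1.7296 40.6349 82.0546 -0.     57.3105 -1.7296] [-0.  1.  0.]
(0.65, 0.04, 0.05) 180 None [-0. -1. -0.]
```

```bash
cat >> h.py <<'E'
def R(yaw): 
    c,s=np.cos(np.radians(yaw)),np.sin(np.radians(yaw))
    x=np.array([c,s,0]);y=np.array([0,0,-1.]);return np.column_stack([x,y,np.cross(x,y)])
def wsnap(name):
    import json
    tp=np.array(ctrl.current_tool_pos());r=np.array(ctrl.current_eef_rot())
    cv2.imwrite(f"pics/{name}.png",ctrl.read_camera("wrist"))
    np.savez(f"pics/{name}.npz",tp=tp,R=r)
def wpt(name,u,v,z):
    d=np.load(f"pics/{name}.npz");return pt("wrist",u,v,z,d["tp"],d["R"])
E
python3 - <<'E'
from h import *
ctrl.goto([.52,0.0,.30],R(90))
print(ctrl.current_t(),ctrl.current_tool_pos(),ctrl.current_contact_force())
wsnap("w1")
crop("pics/w1.png","pics/w1c.png",0,0,512,384,1.5)
E
```

```text
2.55 [0.52   0.0006 0.2999] [-0.4451 -0.1784  0.6274]
```

View pics/w1c.png

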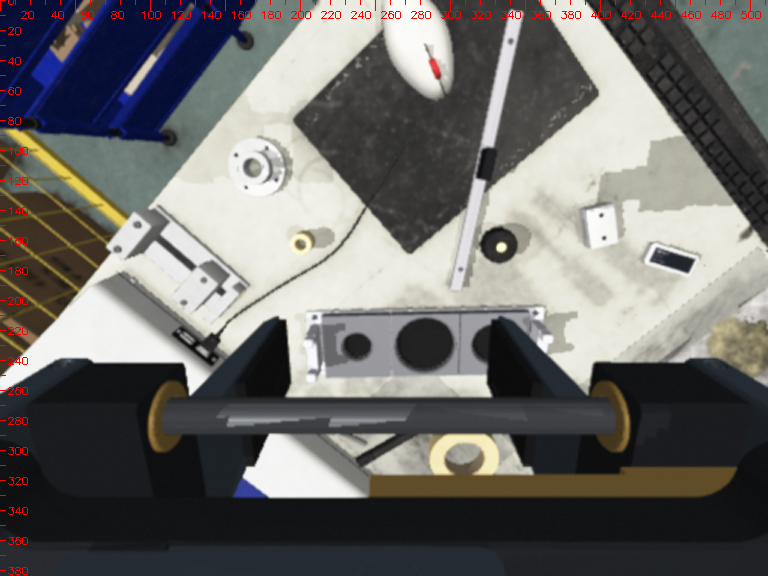

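Wrist overview shows everything: flange (170,111), bush (200,162), knob (331,163), rack pockets (238,230) and (283,229), and the bar running from (344,5) to (305,191). Enlarging for exact pixels.

Run:
```python
from h import *
crop("pics/w1.png","pics/w1a.png",195,195,375,265,4.4)
crop("pics/w1.png","pics/w1b.png",145,85,225,175,6)
crop("pics/w1.png","pics/w1d.png",290,0,360,200,3)
crop("pics/w1.png","pics/w1e.png",290,85,360,200,5)
```

```text
(no output)
```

View pics/w1a.png

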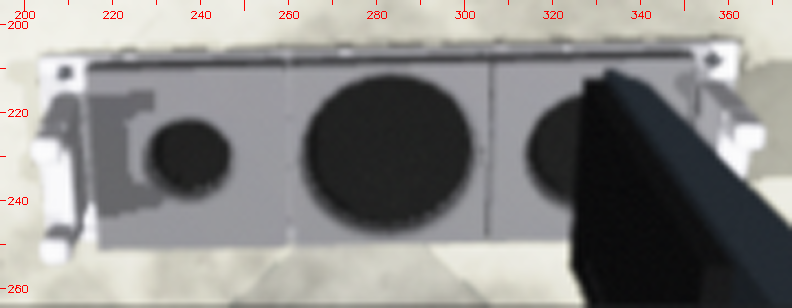

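View pics/w1b.png

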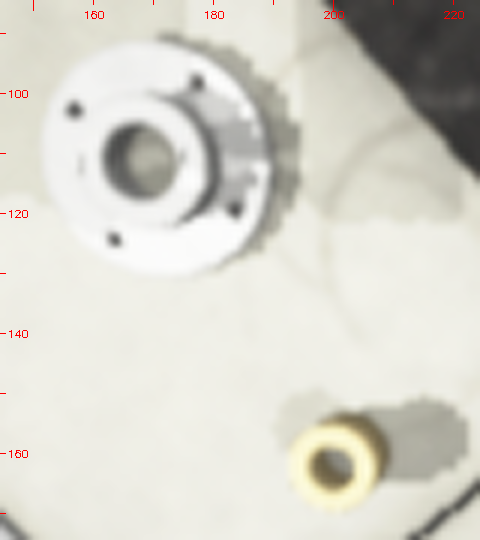

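View pics/w1d.png

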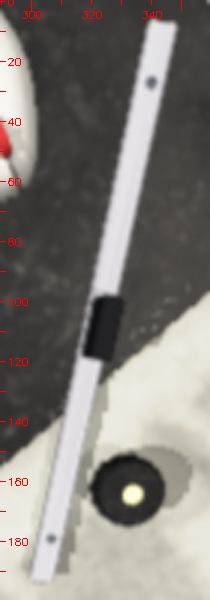

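View pics/w1e.png

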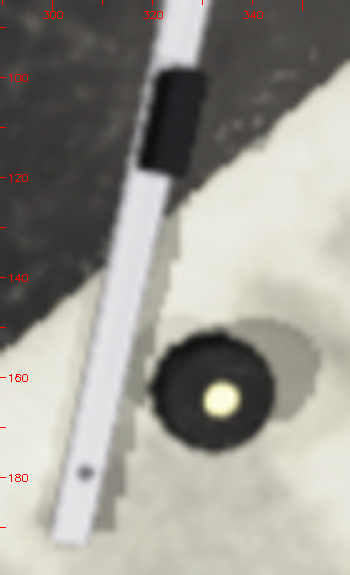

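Run:
```python
from h import *
n="w1"
for k,u,v,z in [("small",237.5,230.3,.016),("large",283,229.7,.016),("l1",260,230,.017),("l2",305.5,230,.017),("nest front near",260,208.5,.017),("nest back",260,250,.017),("nestback305",305.5,248.5,.017),("nestfront305",305.5,206.5,.017),
 ("hub",168,111.5,.021),("disc",170.5,110.8,.011),("bush",200,162,.025),("knobins",333.5,164.3,.026),("knobcirc",332,163,.018),
 ("bar0",343.5,7.5,.012),("bar1",303.5,193,.012),("tab",325,108.8,.038)]:
    print(k,wpt(n,u,v,z))
```

```text
small [ 0.6521 -0.039   0.016 ]
large [0.6508 0.0442 0.016 ]
l1 [0.651  0.0021 0.017 ]
l2 [0.6509 0.0852 0.017 ]
nest front near [0.6091 0.0021 0.017 ]
nest back [0.6919 0.0022 0.017 ]
nestback305 [0.6887 0.0871 0.017 ]
nestfront305 [0.6053 0.0829 0.017 ]
hub [ 0.4433 -0.1443  0.021 ]
disc [ 0.4424 -0.1433  0.011 ]
bush [ 0.5237 -0.0977  0.025 ]
knobins [0.5273 0.1239 0.026 ]
knobcirc [0.5267 0.1234 0.018 ]
bar0 [0.2974 0.1236 0.012 ]
bar1 [0.5817 0.0789 0.012 ]
tab [0.439  0.1007 0.038 ]
```

```bash
cat >> h.py <<'E'
def st(msg=""):
    print(msg,"t=%.2f"%ctrl.current_t(),"tcp",np.array(ctrl.current_tool_pos()),"F",np.array(ctrl.current_contact_force()),"w=%.1fmm"%(ctrl.current_grip_width()*91))
E
python3 - <<'E'
from h import *
ctrl.command_gripper(.6)
p=[.4430,-.1438]
ctrl.goto(p+[.11],R(90)); st("above")
ctrl.move_l(p+[.0135],vel=.1,contact_N=6); st("down")
ctrl.command_gripper(0.2); st("grip")
ctrl.move_l(p+[.10],vel=.15); st("lift")
cv2.imwrite("pics/side1.png",ctrl.read_camera("side")); wsnap("w2")
crop("pics/side1.png","pics/side1c.png",150,150,350,300,4)
E
```

```text
above t=4.30 tcp [ 0.4441 -0.1438  0.1107] F [0.1573 0.2839 0.8984] w=54.7mm
down t=5.42 tcp [ 0.4433 -0.1439  0.0139] F [ 0.8851 -0.1841  0.3013] w=54.4mm
grip t=5.88 tcp [ 0.4431 -0.1439  0.0137] F [-0.8332 -0.181   6.6885] w=33.3mm
lift t=6.61 tcp [ 0.4427 -0.1437  0.0995] F [ 0.6248 -0.3005 -0.3195] w=33.1mm
```

View pics/side1c.png

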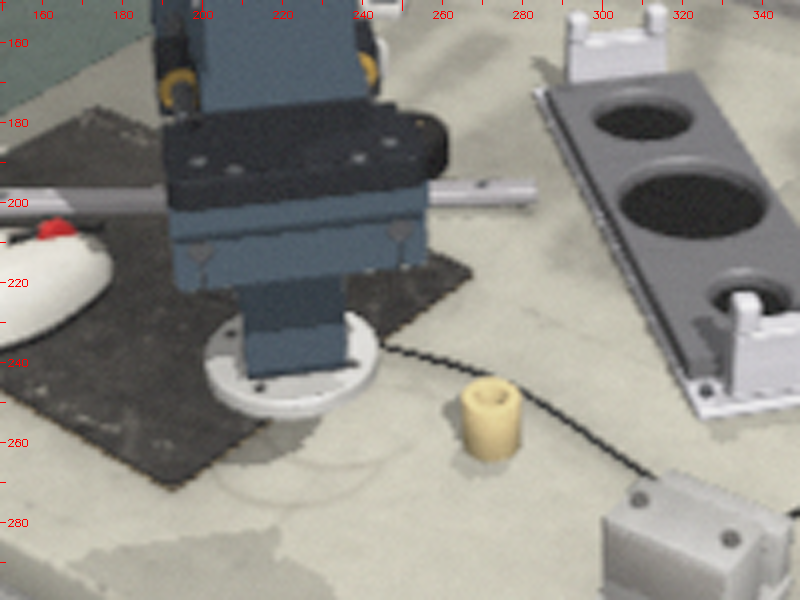

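View pics/w2.png

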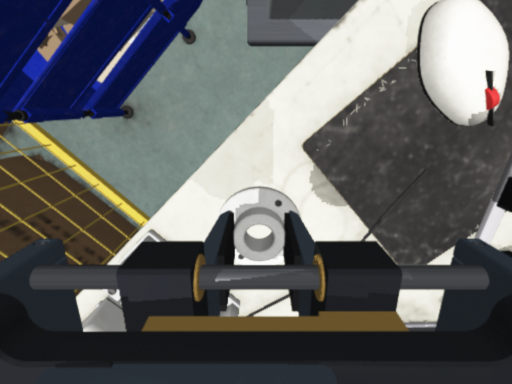

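The flange is held level by its hub, with the hub centre at (259,231) in the wrist view. Placing it now.

Run:
```python
from h import *
print(wpt("w2",259,231.5,.107))
p=[.650,.0438]
ctrl.goto(p+[.09],R(92)); st("above")
a=ctrl.current_tool_pos()
ctrl.move_l(p+[.045],vel=.12)
c=ctrl.move_l(p+[.0215],vel=.05,contact_N=5); st(f"down {c}")
wsnap("w3"); cv2.imwrite("pics/side2.png",ctrl.read_camera("side"))
crop("pics/side2.png","pics/side2c.png",250,110,400,260,4)
```

```text
[ 0.4375 -0.1441  0.107 ]
above t=7.79 tcp [0.6491 0.0428 0.0897] F [-0.3673 -0.7081 -1.0905] w=33.4mm
down True t=8.78 tcp [0.6498 0.0438 0.0224] F [ 0.4384 -0.1026  2.9978] w=33.3mm
```

View pics/side2c.png

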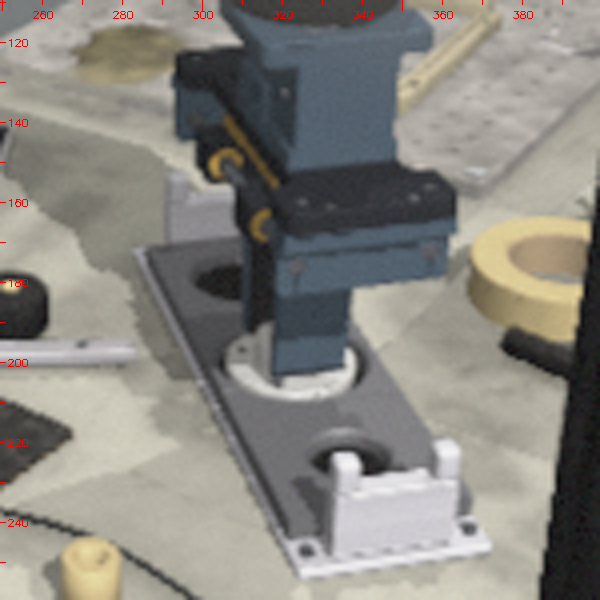

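View pics/w3.png

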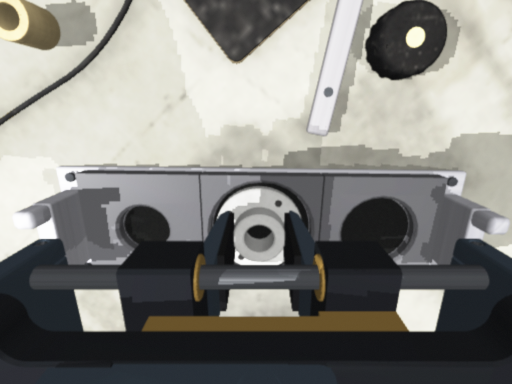

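Flange contact came at the expected floor height, and the disc sits inside the pocket. Releasing it and moving on to the knob.

Run:
```python
from h import *
ctrl.command_gripper(.55); 
p=[.650,.0438]
ctrl.move_l(p+[.12],vel=.2); st("up")
wsnap("w4")
ctrl.command_gripper(.65)
k=[.527,.1237]
ctrl.goto(k+[.09],R(-9)); st("above knob")
wsnap("w5")
crop("pics/w4.png","pics/w4c.png",130,120,400,300,2.9)
crop("pics/w5.png","pics/w5c.png",130,100,400,300,2.9)
```

```text
up t=9.97 tcp [0.6496 0.0438 0.1195] F [-0.3773  0.1491 -0.3449] w=50.0mm
above knob t=12.12 tcp [0.5273 0.1236 0.0901] F [ 0.1683 -0.7839  0.3066] w=59.3mm
```

View pics/w4c.png

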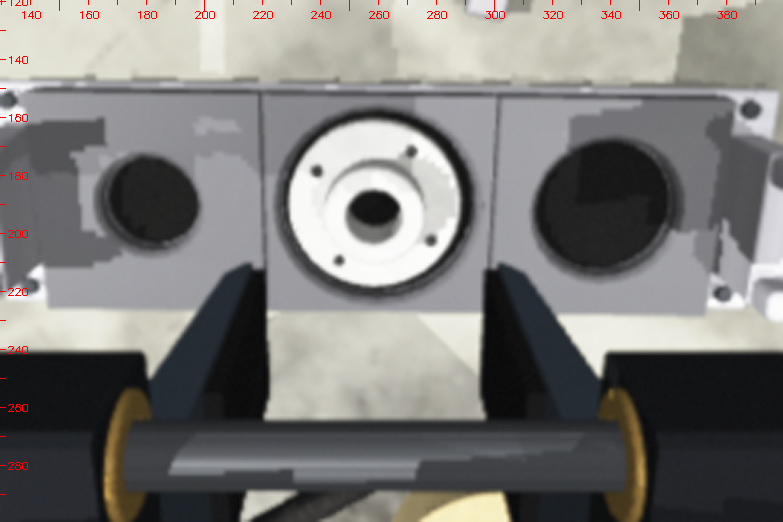

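View pics/w5c.png

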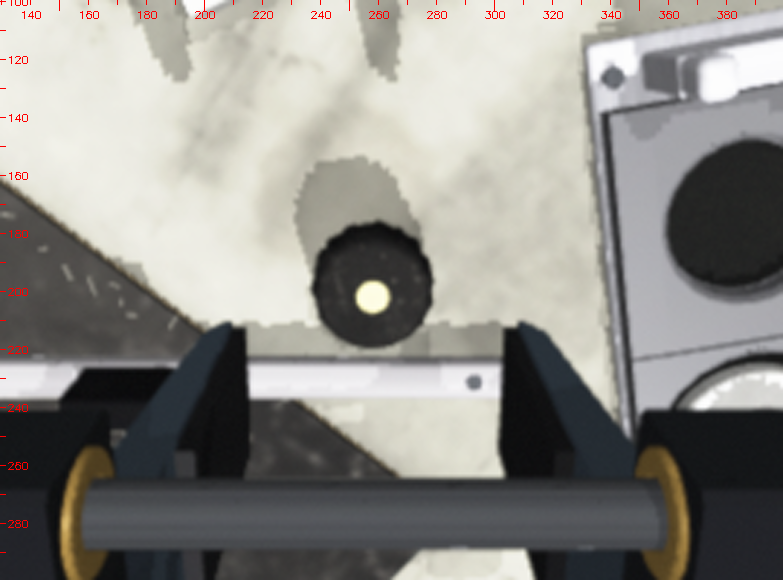

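The flange sits evenly in the large pocket, whose rim is centred at (259,189). The small pocket is at (180,190) and the medium at (338,191). The knob at (258,198), insert (258,202), is centred between the fingers. Refining with these pixels.

Run:
```python
from h import *
for k,u,v,z in [("small",180.5,189.5,.016),("large",259.3,189.3,.017),("med",338.3,190.8,.016),("l1",220,190,.017),("l2",299.5,190,.017),("nf",259.3,153,.017),("nb",259.3,226.5,.017),("hub",258,191,.03)]: print(k,wpt("w4",u,v,z))
print("knob ins",wpt("w5",258,201.8,.026),"circ",wpt("w5",258.3,198,.02))
print("bar front edge",wpt("w5",222,225,.012),wpt("w5",298,226,.012))
```

```text
small [ 0.6524 -0.0384  0.016 ]
large [0.649  0.0446 0.017 ]
med [0.6481 0.1281 0.016 ]
l1 [0.6512 0.0033 0.017 ]
l2 [0.6483 0.0868 0.017 ]
nf [0.6108 0.0432 0.017 ]
nb [0.6915 0.0461 0.017 ]
hub [0.647  0.0432 0.03  ]
knob ins [0.5268 0.1237 0.026 ] circ [0.5273 0.1253 0.02  ]
bar front edge [0.4867 0.1003 0.012 ] [0.5614 0.0874 0.012 ]
```

Run:
```python
from h import *
k=[.527,.1240]
c=ctrl.move_l(k+[.0105],vel=.1,contact_N=6); st(f"down {c}")
ctrl.command_gripper(0.2); st("grip")
ctrl.move_l(k+[.10],vel=.15); st("lift")
p=[.6475,.1277]
ctrl.goto(p+[.09],R(2)); st("above")
ctrl.move_l(p+[.04],vel=.12)
c=ctrl.move_l(p+[.018],vel=.05,contact_N=5); st(f"down {c}")
wsnap("w6"); cv2.imwrite("pics/side3.png",ctrl.read_camera("side"))
crop("pics/side3.png","pics/side3c.png",250,110,400,260,4)
```

```text
down False t=13.12 tcp [0.5274 0.1241 0.011 ] F [0.0962 0.5842 1.1091] w=58.8mm
grip t=13.58 tcp [0.5273 0.124  0.0108] F [-0.6479 -0.1923  5.0071] w=38.1mm
lift t=14.33 tcp [0.5265 0.1239 0.0993] F [-0.3212 -0.1326 -0.4556] w=37.2mm
above t=14.88 tcp [0.6468 0.1275 0.0882] F [0.199  0.0087 0.2691] w=37.8mm
down True t=15.88 tcp [0.6473 0.1277 0.0192] F [-0.2736 -0.073   1.9316] w=37.8mm
```

View pics/side3c.png

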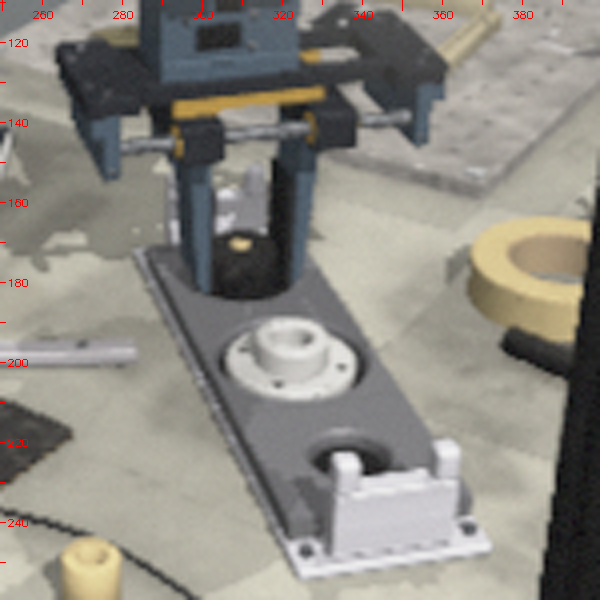

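View pics/w6.png

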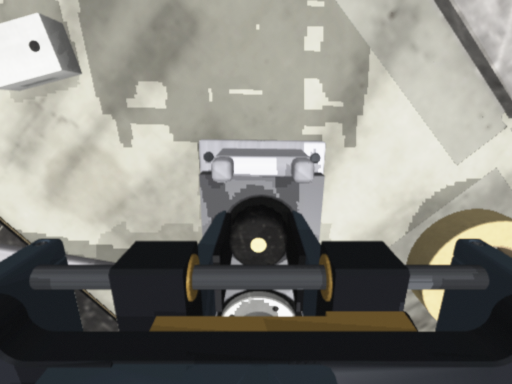

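The knob is in the medium pocket: contact at z=0.0192, against about 0.0195 expected. Releasing it and going for the bush.

Run:
```python
from h import *
ctrl.command_gripper(.57)
p=[.6475,.1277]
ctrl.move_l(p+[.12],vel=.2); st("up")
wsnap("w7")
b=[.5237,-.0977]
ctrl.command_gripper(.5)
ctrl.goto(b+[.09],R(35)); st("above bush")
wsnap("w8")
crop("pics/w7.png","pics/w7c.png",130,100,400,300,2.9)
crop("pics/w8.png","pics/w8c.png",130,100,400,300,2.9)
```

```text
up t=17.07 tcp [0.6469 0.1276 0.1191] F [-0.1774 -0.0319 -0.3079] w=51.8mm
above bush t=18.47 tcp [ 0.5245 -0.0974  0.0902] F [-0.0124 -0.0058 -0.5833] w=45.7mm
```

View pics/w7c.png

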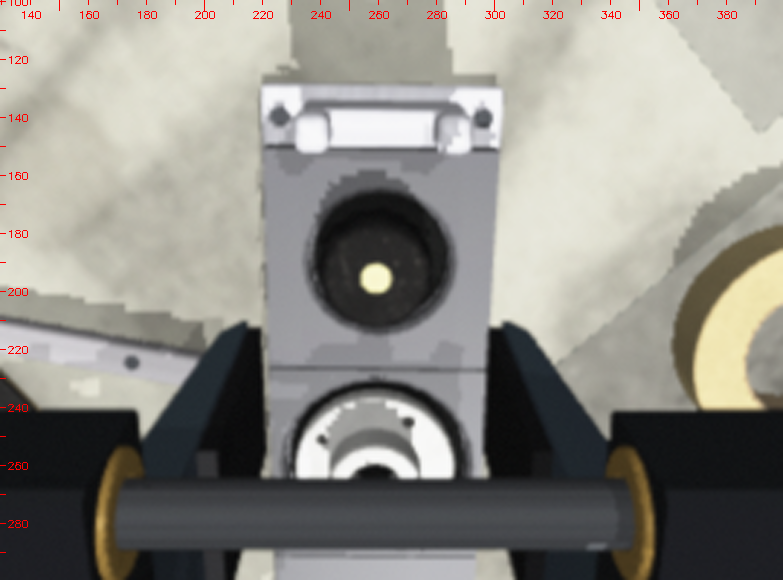

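View pics/w8c.png

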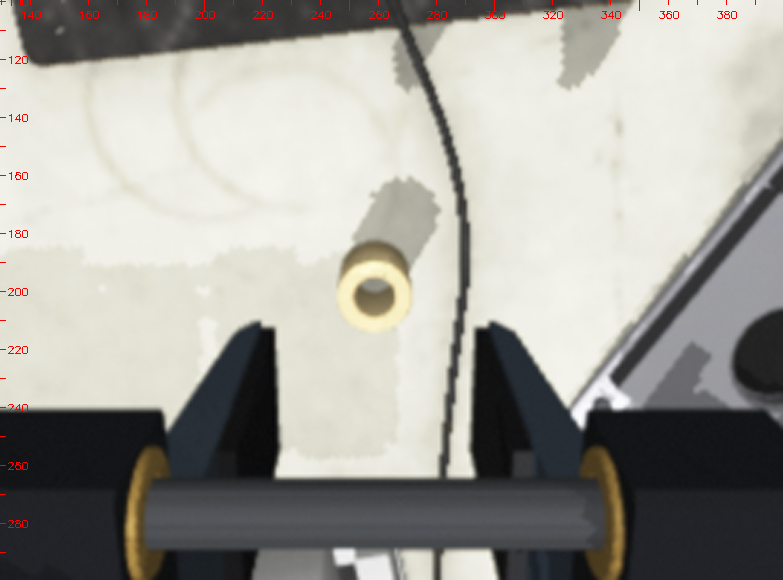

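The knob sits flat in its pocket. The bush at (258,201) is centred between the fingers, and the cable at (289,180) lies below fingertip height.

Run:
```python
from h import *
bb=wpt("w8",258.4,201.3,.025); print(bb)
b=[.5240,-.0977]
c=ctrl.move_l(b+[.0105],vel=.1,contact_N=6); st(f"down {c}")
ctrl.command_gripper(0.1); st("grip")
ctrl.move_l(b+[.10],vel=.15); st("lift")
p=[.6522,-.0385]
ctrl.goto(p+[.09],R(2)); st("above")
ctrl.move_l(p+[.04],vel=.12)
c=ctrl.move_l(p+[.018],vel=.05,contact_N=5); st(f"down {c}")
wsnap("w9"); cv2.imwrite("pics/scene4.png",ctrl.read_camera("scene"))
crop("pics/scene4.png","pics/scene4c.png",165,100,315,220,5)
```

```text
[ 0.5239 -0.0977  0.025 ]
down False t=19.46 tcp [ 0.5244 -0.0977  0.0109] F [0.1339 0.0887 0.7165] w=45.5mm
grip t=19.95 tcp [ 0.5243 -0.0977  0.0108] F [-0.0866 -0.084   6.5183] w=22.4mm
lift t=20.70 tcp [ 0.5236 -0.0976  0.0994] F [ 0.1338  0.6065 -0.6911] w=22.5mm
above t=21.45 tcp [ 0.6509 -0.0386  0.0888] F [ 0.5737 -0.489  -0.2131] w=22.3mm
down True t=22.45 tcp [ 0.6522 -0.0385  0.0193] F [ 0.7276 -0.1175  2.8719] w=22.3mm
```

View pics/scene4c.png

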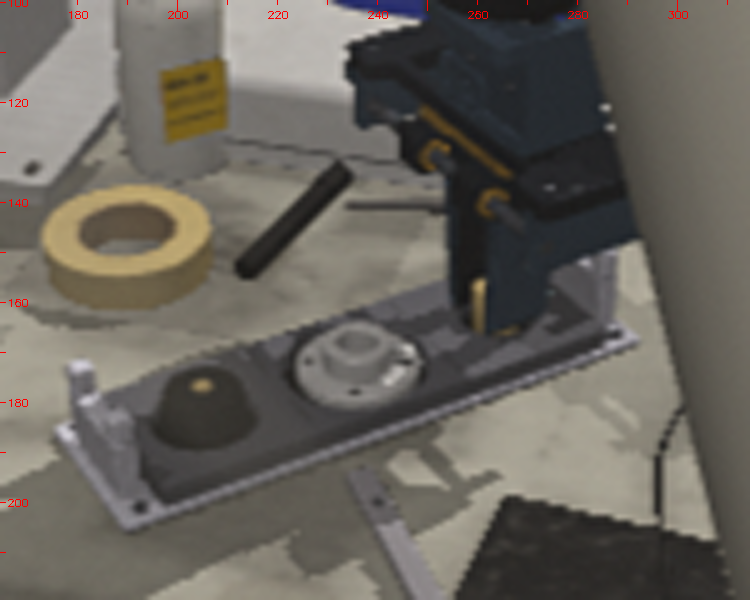

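View pics/w9.png

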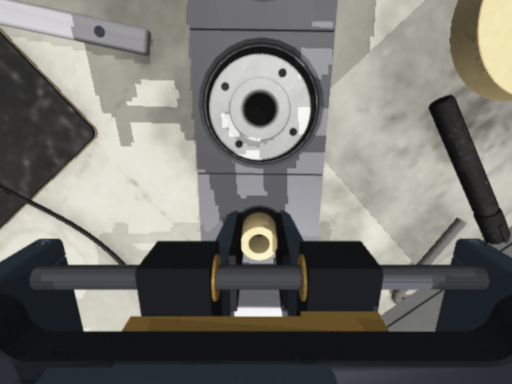

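The bush is seated in the small pocket; contact came at the expected height. Releasing it, then looking at the bar from above.

Run:
```python
from h import *
ctrl.command_gripper(.42)
p=[.6522,-.0385]
ctrl.move_l(p+[.13],vel=.2); st("up")
wsnap("w10")
ctrl.command_gripper(.4)
ctrl.goto([.4393,.1010,.13],R(81)); st("above bar")
wsnap("w11"); 
cv2.imwrite("pics/side5.png",ctrl.read_camera("side"))
crop("pics/w10.png","pics/w10c.png",130,100,400,300,2.9)
crop("pics/w11.png","pics/w11c.png",130,100,400,300,2.9)
crop("pics/side5.png","pics/side5c.png",100,110,400,260,2.6)
```

```text
up t=23.71 tcp [ 0.6516 -0.0384  0.1291] F [ 0.0927 -0.4489 -0.0524] w=38.0mm
above bar t=25.10 tcp [0.4404 0.1009 0.1302] F [ 0.5745 -0.813  -0.7163] w=36.4mm
```

View pics/w10c.png

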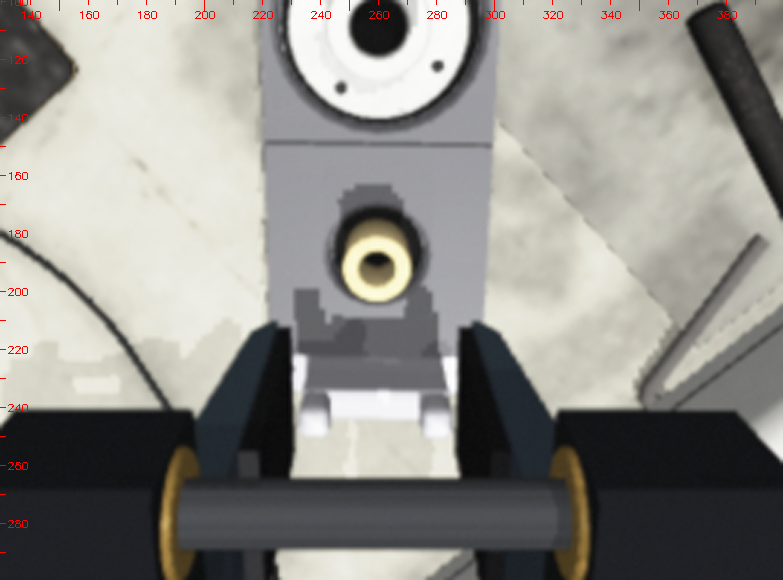

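View pics/w11c.png

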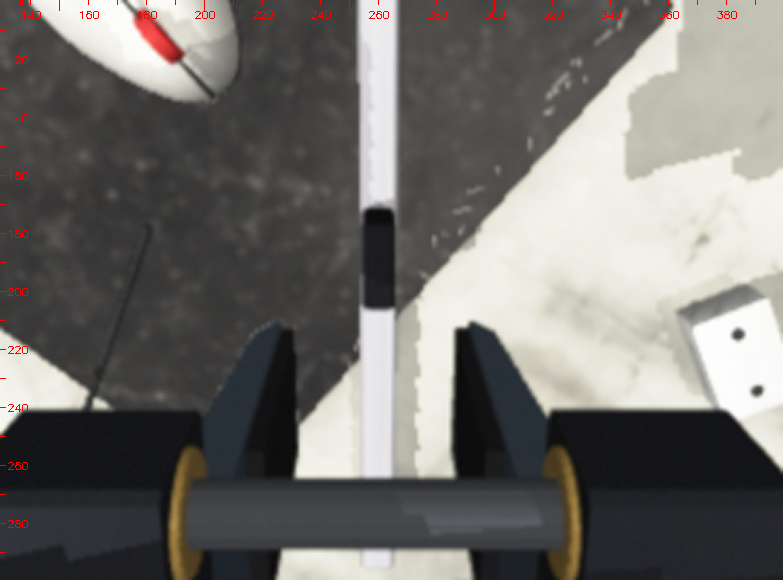

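View pics/side5c.png

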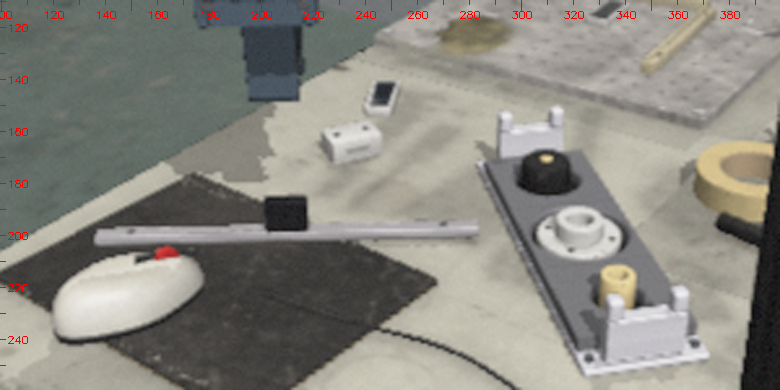

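All three parts are seated flat. The bar runs vertically at column 259, with the tab top centred at about (260,190). Checking the tab and prong positions before gripping.

Run:
```python
from h import *
for v in (176,190.5,205): print("tab",wpt("w11",260.2,v,.038))
print("bar",wpt("w11",259.5,110,.012),wpt("w11",259.5,255,.012))
a,b=wpt("w7",237,144.5,.053),wpt("w7",286.3,144.5,.053);print("prongs +",a,b,(a+b)/2)
c,d=wpt("w10",238,241,.053),wpt("w10",279.5,241,.053);print("prongs -",c,d,(c+d)/2)
m=(a+b)/2-(c+d)/2;print(np.linalg.norm(m[:2]),np.degrees(np.arctan2(-m[0],m[1])),(a+b+c+d)/4)
```

```text
tab [0.4231 0.1044 0.038 ]
tab [0.438 0.102 0.038]
tab [0.4535 0.0995 0.038 ]
bar [0.361  0.1137 0.012 ] [0.5258 0.0873 0.012 ]
prongs + [0.6254 0.1792 0.053 ] [0.6682 0.1807 0.053 ] [0.6468 0.18   0.053 ]
prongs - [ 0.6314 -0.0849  0.053 ] [ 0.6732 -0.0834  0.053 ] [ 0.6523 -0.0842  0.053 ]
0.26417318368098547 1.1945650479770362 [0.6496 0.0479 0.053 ]
```

Run:
```python
from h import *
k=[.4385,.1014]
ctrl.move_l(k+[.05],vel=.12,ori=R(81))
c=ctrl.move_l(k+[.0155],vel=.08,contact_N=6); st(f"down {c}")
ctrl.command_gripper(0.0); st("grip")
ctrl.move_l(k+[.13],vel=.12); st("lift")
wsnap("w12"); cv2.imwrite("pics/side6.png",ctrl.read_camera("side"))
crop("pics/side6.png","pics/side6c.png",100,50,400,260,2.6)
crop("pics/w12.png","pics/w12c.png",130,0,400,300,2)
```

```text
down False t=26.60 tcp [0.4386 0.1014 0.0157] F [-1.8047 -0.3887 -0.1189] w=36.9mm
grip t=27.10 tcp [0.4387 0.1014 0.0158] F [-1.0308  0.6487  7.6846] w=11.8mm
lift t=28.21 tcp [0.4381 0.1013 0.1294] F [-0.9307 -0.2606 -2.1342] w=11.9mm
```

View pics/side6c.png

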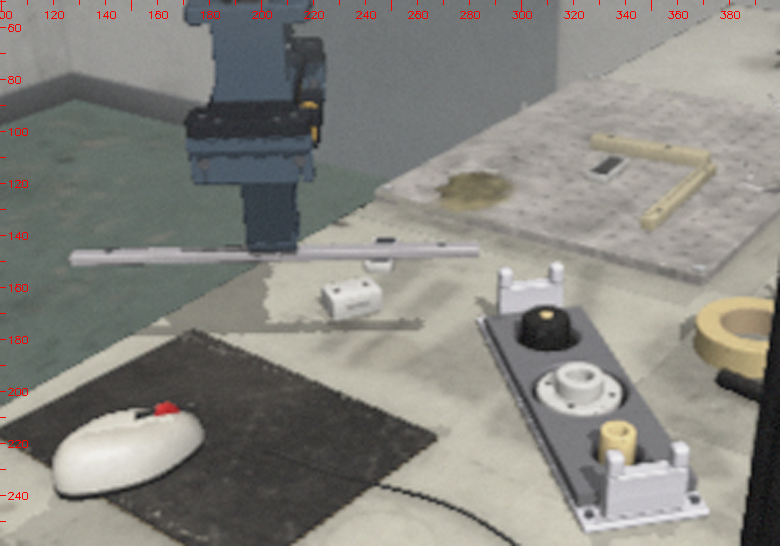

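View pics/w12c.png

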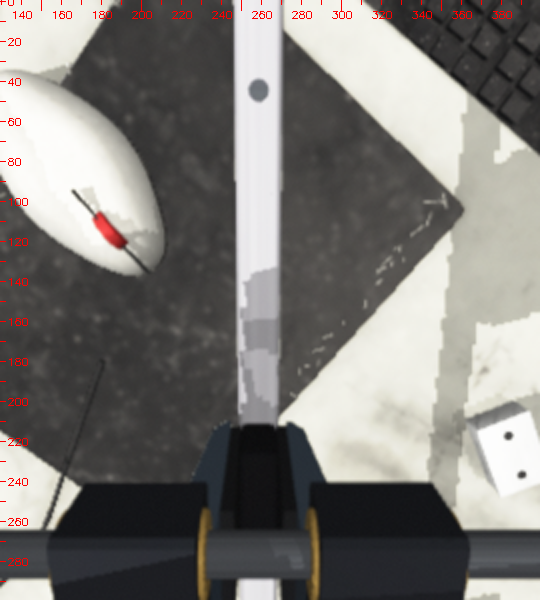

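Run:
```python
from h import *
c=np.array([.438,.1013,.1255]);d=np.array([np.cos(np.radians(-9)),np.sin(np.radians(-9)),0])*.145
for s in (-1,1): print(proj("side",c+s*d))
crop("pics/side6.png","pics/side6d.png",120,130,290,170,4.6)
```

```text
[125.8113 146.3842]
[283.2747 142.6956]
```

View pics/side6d.png

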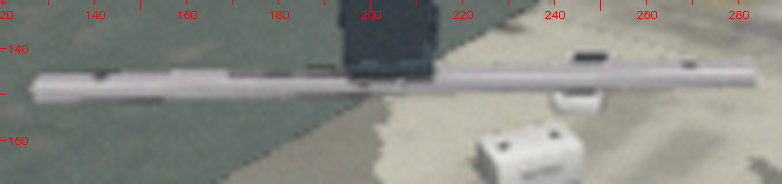

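The bar is held level and centred: its ends at (127,147) and (284,143.5) are within about 1 px of prediction. Moving it over the forks and checking before lowering.

Run:
```python
from h import *
p=[.6497,.0450]
ctrl.goto(p+[.12],R(1.6)); st("above")
ctrl.move_l(p+[.075],vel=.1); ctrl.sleep(.2); st("hover")
wsnap("w13")
cv2.imwrite("pics/side7.png",ctrl.read_camera("side"));cv2.imwrite("pics/scene7.png",ctrl.read_camera("scene"))
crop("pics/side7.png","pics/side7c.png",260,110,400,260,4)
crop("pics/scene7.png","pics/scene7c.png",165,90,315,220,4.5)
crop("pics/w13.png","pics/w13c.png",130,50,400,300,2.2)
```

```text
above t=29.51 tcp [0.649  0.0452 0.1197] F [ 0.2531  0.843  -1.415 ] w=11.6mm
hover t=30.31 tcp [0.6501 0.045  0.0757] F [-0.4068  0.263  -3.3161] w=11.9mm
```

View pics/side7c.png

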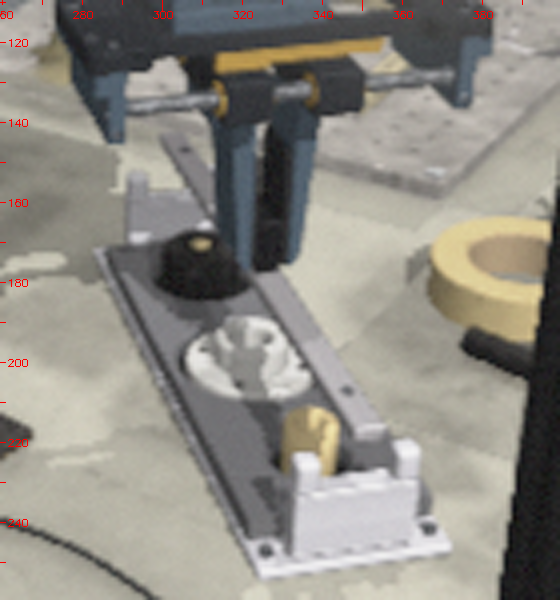

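View pics/scene7c.png

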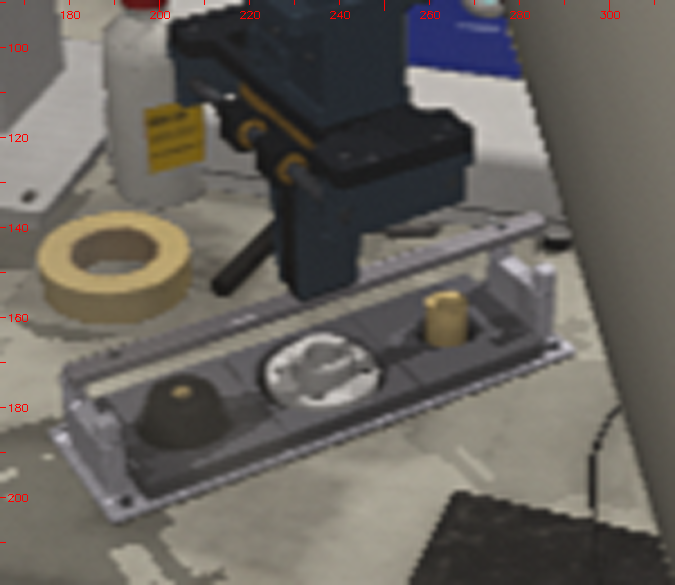

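View pics/w13c.png

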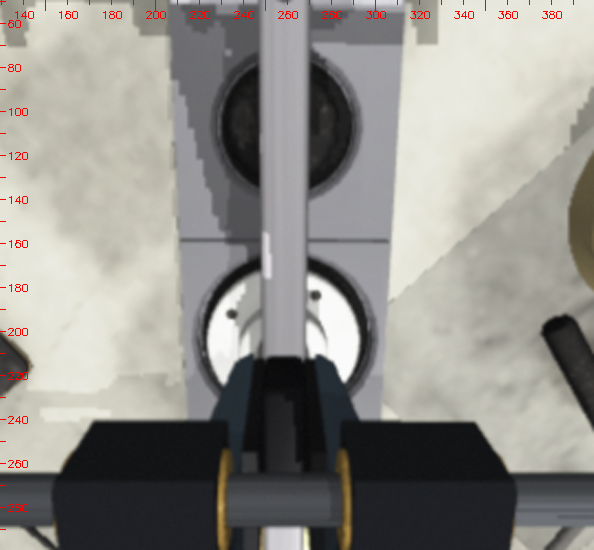

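The bar is aligned above the forks; in the wrist view it is centred over the knob and the nests. Lowering until contact.

Run:
```python
from h import *
p=[.6497,.0450]
c=ctrl.move_l(p+[.0485],vel=.04,contact_N=5); st(f"down {c}")
wsnap("w14")
cv2.imwrite("pics/side8.png",ctrl.read_camera("side"));cv2.imwrite("pics/scene8.png",ctrl.read_camera("scene"))
crop("pics/side8.png","pics/side8c.png",260,110,400,260,4)
crop("pics/scene8.png","pics/scene8c.png",165,90,315,220,4.5)
```

```text
down True t=31.07 tcp [0.6493 0.045  0.0493] F [-1.1733  0.9949  7.8138] w=11.9mm
```

View pics/side8c.png

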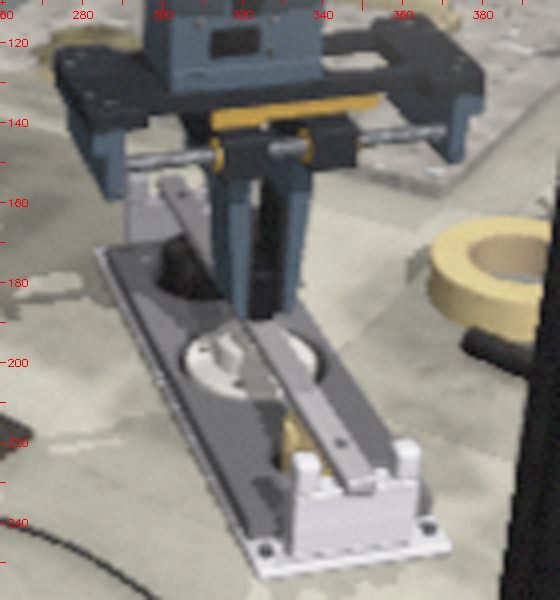

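View pics/scene8c.png

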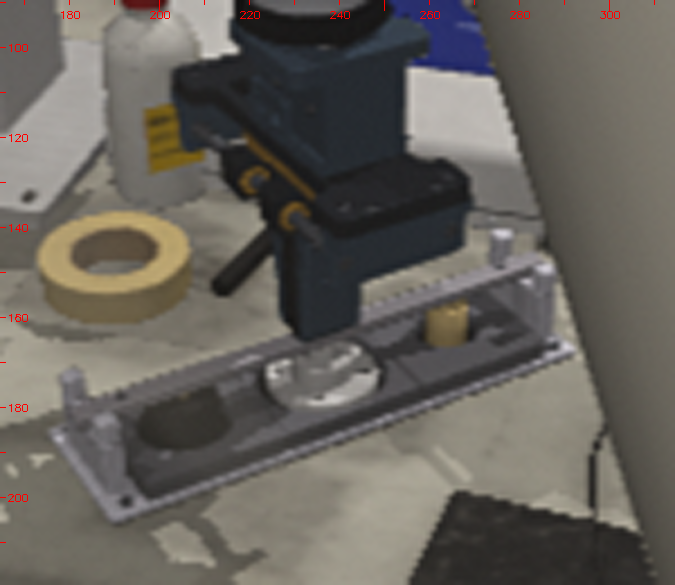

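The bar is in both forks; in the side view its end lies midway between the prongs. Releasing, retreating and checking.

Run:
```python
from h import *
p=[.6497,.0450]
ctrl.command_gripper(.4); st("open")
ctrl.move_l(p+[.16],vel=.15); st("up")
wsnap("w15")
ctrl.goto([.53,.045,.30],R(91.6)); ctrl.sleep(.3); st("back")
ctrl.command_gripper(1.0)
wsnap("w16")
cv2.imwrite("pics/side9.png",ctrl.read_camera("side"));cv2.imwrite("pics/scene9.png",ctrl.read_camera("scene"))
crop("pics/side9.png","pics/side9c.png",260,130,400,260,4.2)
crop("pics/scene9.png","pics/scene9c.png",120,120,320,260,4)
crop("pics/w16.png","pics/w16c.png",170,180,360,270,4)
```

```text
open t=31.78 tcp [0.6488 0.045  0.0491] F [-0.0649 -0.7365  0.2061] w=36.3mm
up t=32.67 tcp [0.6492 0.045  0.1591] F [0.4998 0.8544 0.3005] w=36.3mm
back t=34.48 tcp [0.53   0.045  0.2998] F [ 0.1695 -0.1516 -0.212 ] w=36.3mm
```

View pics/side9c.png

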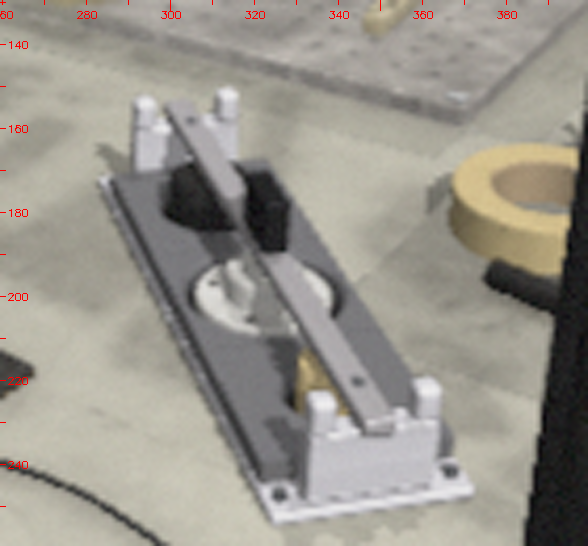

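View pics/scene9c.png

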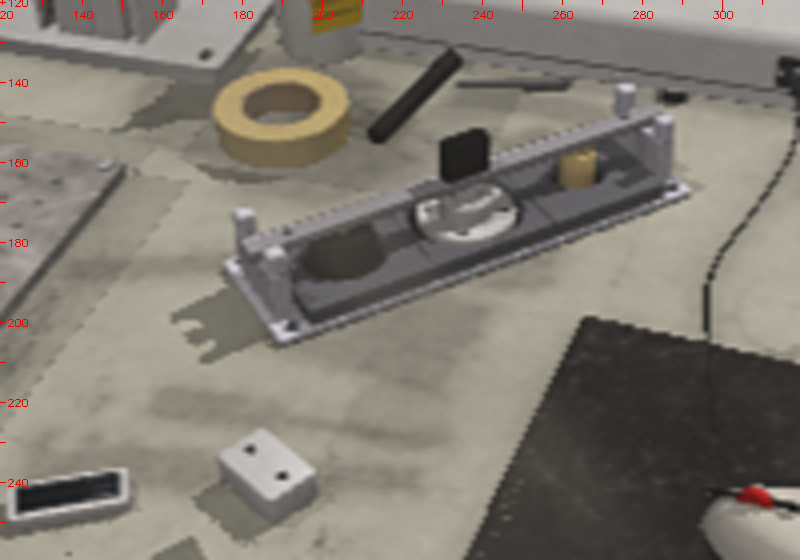

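View pics/w16c.png

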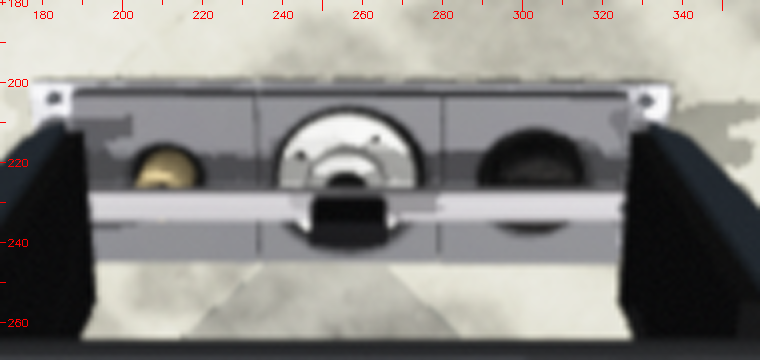

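View pics/w15.png

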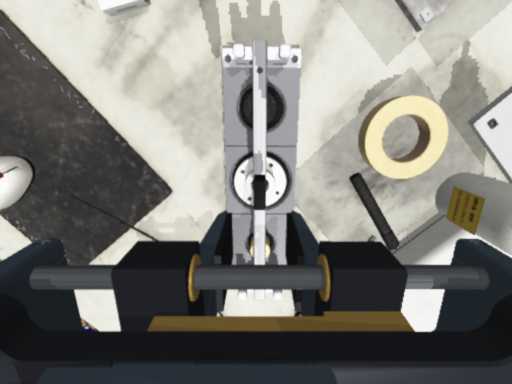

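The bar rests in both forks with the tab up, and all three parts sit below it. Block and tag look unmoved. A numeric check of the centring follows.

Run:
```python
from h import *
print("tab w16",wpt("w16",247.3,230,.072),wpt("w16",266.2,230,.072))
a,b=wpt("w16",233.5,225,.017),wpt("w16",279.7,225,.017);print("lines",a,b,(a+b)/2)
# expected projections of bar-ends (top) given rack centre (.65,.045)
t=np.radians(1.6);ax=np.array([-np.sin(t),np.cos(t),0]);c=np.array([.6497,.045,.046])
for s in(-1,1):
    P=c+s*.145*ax; d=np.load("pics/w15.npz")
    print(s,"scene",proj("scene",P),"side",proj("side",P),"w15",proj("wrist",P,d["tp"],d["R"]))
crop("pics/w15.png","pics/w15a.png",210,25,310,75,7)
crop("pics/w15.png","pics/w15b.png",210,280,310,320,7)
crop("pics/side9.png","pics/s9a.png",285,140,385,260,5)
```

```text
tab w16 [0.6356 0.0287 0.072 ] [0.6348 0.059  0.072 ]
lines [0.6524 0.0017 0.017 ] [0.6501 0.0855 0.017 ] [0.6512 0.0436 0.017 ]
-1 scene [283.7438 145.4076] side [350.25   228.8918] w15 [260.1752 299.0492]
1 scene [179.8286 180.838 ] side [301.1906 152.0974] w15 [260.5446  38.0952]
```

View pics/w15a.png

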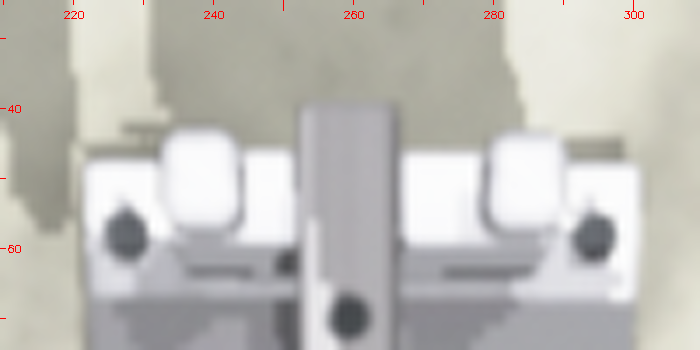

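View pics/w15b.png

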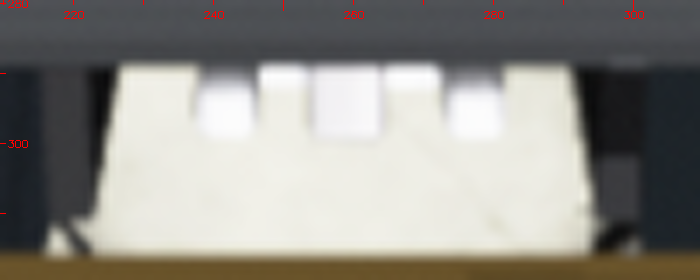

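View pics/s9a.png

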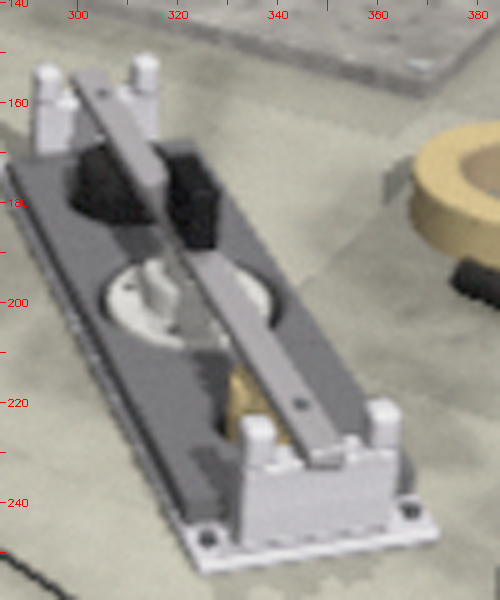

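Run:
```python
from h import *
print(wpt("w15",259.5,39.2,.046),wpt("w15",238,43.3,.053),wpt("w15",284,43.3,.053))
print(wpt("w15",259.5,299.2,.046),wpt("w15",242,299,.053),wpt("w15",277,299,.053))
```

```text
[0.6447 0.189  0.046 ] [0.6252 0.1836 0.053 ] [0.6672 0.1848 0.053 ]
[ 0.6529 -0.1002  0.046 ] [ 0.6315 -0.0949  0.053 ] [ 0.674  -0.0936  0.053 ]
```

Overhang past the prongs is 4.8 mm at one end and 6.0 mm at the other, and the bar is within about 1.5 mm across the forks. That is centred, so I'm handing in.

Run:
```python
from h import *
st("final"); ctrl.sign_off()
```

```text
final t=35.58 tcp [0.53  0.045 0.3  ] F [ 0.4181  0.0368 -0.6308] w=90.8mm
the job is handed in; nothing more can be done
```

The rack is loaded and handed in at 35.6 s of the 93 s allowed. The flange, knob and bush are in the large, medium and small nests, same side up as they lay. The keeper bar went on last, tab up.

- **Parts:** each touched down within 1 mm of the expected floor height, and the pictures after release show all three flat in their pockets.
- **Bar:** it rests in both forks. By the wrist camera it overhangs the posts by 4.8 and 6.0 mm (about 5 expected), so it is centred to about 0.6 mm lengthwise. Across the forks it is within about 1.5 mm.
- **Untouched items:** the block and tag look unmoved.
- **Robot:** the gripper is open and clear of everything. The highest tool force I read was about 8 N.
- **Disagreement:** the scene and side cameras differed by 2–11 mm on positions, so I used the wrist camera for the grasps and placings. No check failed.

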